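# Find the tin with the grinding ball by its rattle

## Task

Only one of the three closed pigment tins still has its loose steel grinding ball: working from the left tin to the right one, lift each clear of the rack, shake it or rock it end to end briskly to feel whether it rattles, and put it back fully down in its pocket before lifting the next (the last may stay in hand if it is the one). Finish while holding the one that rattles out across the table: upright, still, well clear of the table and past the rack's far long edge, straight beyond the rack, with the two silent tins fully down in pockets. Do not knock or push the cup, the dropper bottle and the jar that stand nearby.

Things in the scene. Friction and masses are not known exactly. Their poses are not given: they have to be found in the camera images.
- tin_1: closed aluminium tin like the other two: 110 long (x) x 50 wide (y) x 70 high; origin: centre of underside, z up. 0.18 to 0.35 kg empty: weight is no sure sign. In any pocket, long side along the rack's x; grasp across the 50, 48 up. Only one tin holds a loose 30 mm, 0.11 kg steel ball; tipped 0.1 rad it runs 74 end to end and knocks the low end (0.3 N m or more, some 10 ms); the others stay quiet
- tin_2: closed aluminium tin like the other two: 110 long (x) x 50 wide (y) x 70 high; origin: centre of underside, z up. 0.18 to 0.35 kg empty: weight is no sure sign. In any pocket, long side along the rack's x; grasp across the 50, 48 up. Only one tin holds a loose 30 mm, 0.11 kg steel ball; tipped 0.1 rad it runs 74 end to end and knocks the low end (0.3 N m or more, some 10 ms); the others stay quiet
- tin_3: closed aluminium tin like the other two: 110 long (x) x 50 wide (y) x 70 high; origin: centre of underside, z up. 0.18 to 0.35 kg empty: weight is no sure sign. In any pocket, long side along the rack's x; grasp across the 50, 48 up. Only one tin holds a loose 30 mm, 0.11 kg steel ball; tipped 0.1 rad it runs 74 end to end and knocks the low end (0.3 N m or more, some 10 ms); the others stay quiet
- rack: plywood rack, fixed to the table: 160 (x) x 354 (y) x 24 high, end strips 30 high; origin: centre of its underside, x away from the robot over its far long edge, y to its left end. Three rectangular pockets side by side, 110 apart, each 114 x 54 and 16 deep, slightly chamfered, long sides along x
- pocket_left (a point): centre of the left (+y) pocket's floor, 8 above the table, where a seated tin's origin lies; axes as the rack's
- pocket_middle (a point): centre of the middle pocket's floor, 8 above the table, where a seated tin's origin lies; axes as the rack's
- pocket_right (a point): centre of the right (-y) pocket's floor, 8 above the table, where a seated tin's origin lies; axes as the rack's
- mixing_cup: bystander: clear plastic mixing cup with a stirring stick, 85 wide, 116 high; origin at the centre of its underside, z up
- red_dropper: bystander: red dropper bottle with white cap, 31 wide, 92 high; origin at the centre of its underside, z up
- amber_jar: bystander: small glass jar of amber stuff, 52 wide, 44 high; origin at the centre of its underside, z up
Mind the look-alikes: they are no part of the job. What is shaped like the tin_2 but blue or pink is not meant.

How it is judged (in metres and radians):
On the way, in this order (a step that is already met when the one before it is completed fails the run):
1. the tin from the left pocket is held clear of the rack and shaken, the other two tins standing in their pockets (((height (world z) of tin_1 above 0.05 m and contact force between the fingers and tin_1 above 1 N and (angle between tin_1's own z axis and vertical above 0.25 rad or angular speed of tin_1 above 0.8 rad/s or linear speed of tin_1 above 0.25 m/s)) or (height (world z) of tin_2 above 0.05 m and contact force between the fingers and tin_2 above 1 N and (angle between tin_2's own z axis and vertical above 0.25 rad or angular speed of tin_2 above 0.8 rad/s or linear speed of tin_2 above 0.25 m/s)) or (height (world z) of tin_3 above 0.05 m and contact force between the fingers and tin_3 above 1 N and (angle between tin_3's own z axis and vertical above 0.25 rad or angular speed of tin_3 above 0.8 rad/s or linear speed of tin_3 above 0.25 m/s))) and ((horizontal distance between tin_1 and pocket_middle below 0.006 m and z of tin_1 in the frame of pocket_middle below 0.004 m) or (horizontal distance between tin_2 and pocket_middle below 0.006 m and z of tin_2 in the frame of pocket_middle below 0.004 m) or (horizontal distance between tin_3 and pocket_middle below 0.006 m and z of tin_3 in the frame of pocket_middle below 0.004 m)) and ((horizontal distance between tin_1 and pocket_right below 0.006 m and z of tin_1 in the frame of pocket_right below 0.004 m) or (horizontal distance between tin_2 and pocket_right below 0.006 m and z of tin_2 in the frame of pocket_right below 0.004 m) or (horizontal distance between tin_3 and pocket_right below 0.006 m and z of tin_3 in the frame of pocket_right below 0.004 m))), for 0.04 s.
2. the tin from the middle pocket is held clear of the rack and shaken, the other two tins standing in their pockets (((height (world z) of tin_1 above 0.05 m and contact force between the fingers and tin_1 above 1 N and (angle between tin_1's own z axis and vertical above 0.25 rad or angular speed of tin_1 above 0.8 rad/s or linear speed of tin_1 above 0.25 m/s)) or (height (world z) of tin_2 above 0.05 m and contact force between the fingers and tin_2 above 1 N and (angle between tin_2's own z axis and vertical above 0.25 rad or angular speed of tin_2 above 0.8 rad/s or linear speed of tin_2 above 0.25 m/s)) or (height (world z) of tin_3 above 0.05 m and contact force between the fingers and tin_3 above 1 N and (angle between tin_3's own z axis and vertical above 0.25 rad or angular speed of tin_3 above 0.8 rad/s or linear speed of tin_3 above 0.25 m/s))) and ((horizontal distance between tin_1 and pocket_left below 0.006 m and z of tin_1 in the frame of pocket_left below 0.004 m) or (horizontal distance between tin_2 and pocket_left below 0.006 m and z of tin_2 in the frame of pocket_left below 0.004 m) or (horizontal distance between tin_3 and pocket_left below 0.006 m and z of tin_3 in the frame of pocket_left below 0.004 m)) and ((horizontal distance between tin_1 and pocket_right below 0.006 m and z of tin_1 in the frame of pocket_right below 0.004 m) or (horizontal distance between tin_2 and pocket_right below 0.006 m and z of tin_2 in the frame of pocket_right below 0.004 m) or (horizontal distance between tin_3 and pocket_right below 0.006 m and z of tin_3 in the frame of pocket_right below 0.004 m))), for 0.04 s.
3. the tin from the right pocket is held clear of the rack and shaken, the other two tins standing in their pockets (((height (world z) of tin_1 above 0.05 m and contact force between the fingers and tin_1 above 1 N and (angle between tin_1's own z axis and vertical above 0.25 rad or angular speed of tin_1 above 0.8 rad/s or linear speed of tin_1 above 0.25 m/s)) or (height (world z) of tin_2 above 0.05 m and contact force between the fingers and tin_2 above 1 N and (angle between tin_2's own z axis and vertical above 0.25 rad or angular speed of tin_2 above 0.8 rad/s or linear speed of tin_2 above 0.25 m/s)) or (height (world z) of tin_3 above 0.05 m and contact force between the fingers and tin_3 above 1 N and (angle between tin_3's own z axis and vertical above 0.25 rad or angular speed of tin_3 above 0.8 rad/s or linear speed of tin_3 above 0.25 m/s))) and ((horizontal distance between tin_1 and pocket_left below 0.006 m and z of tin_1 in the frame of pocket_left below 0.004 m) or (horizontal distance between tin_2 and pocket_left below 0.006 m and z of tin_2 in the frame of pocket_left below 0.004 m) or (horizontal distance between tin_3 and pocket_left below 0.006 m and z of tin_3 in the frame of pocket_left below 0.004 m)) and ((horizontal distance between tin_1 and pocket_middle below 0.006 m and z of tin_1 in the frame of pocket_middle below 0.004 m) or (horizontal distance between tin_2 and pocket_middle below 0.006 m and z of tin_2 in the frame of pocket_middle below 0.004 m) or (horizontal distance between tin_3 and pocket_middle below 0.006 m and z of tin_3 in the frame of pocket_middle below 0.004 m))), for 0.04 s.
At the end, for the whole second after the job is handed in: the rattling tin is held by the fingers alone, underside 0.12 to 0.35 m up, within 0.2 rad of upright, still, its centre over 110 mm beyond the rack's centre and within 165 mm to either side; the others are released in pockets (within 6 mm, 4 mm up at most) and bear no ball, only their weight (((height (world z) of tin_1 between 0.12 and 0.35 m and angle between tin_1's own z axis and vertical below 0.2 rad and linear speed of tin_1 below 0.03 m/s and angular speed of tin_1 below 0.2 rad/s and contact force between the fingers and tin_1 above 1 N and contact force between tin_1 and rack below 0.05 N and x of tin_1 in the frame of rack above 0.11 m and y of tin_1 in the frame of rack between -0.165 and 0.165 m and (((horizontal distance between tin_2 and pocket_left below 0.006 m and z of tin_2 in the frame of pocket_left below 0.004 m) or (horizontal distance between tin_2 and pocket_middle below 0.006 m and z of tin_2 in the frame of pocket_middle below 0.004 m) or (horizontal distance between tin_2 and pocket_right below 0.006 m and z of tin_2 in the frame of pocket_right below 0.004 m)) and contact force between tin_2 and anything else below 3.62 N and linear speed of tin_2 below 0.03 m/s and contact force between the fingers and tin_2 below 0.1 N) and (((horizontal distance between tin_3 and pocket_left below 0.006 m and z of tin_3 in the frame of pocket_left below 0.004 m) or (horizontal distance between tin_3 and pocket_middle below 0.006 m and z of tin_3 in the frame of pocket_middle below 0.004 m) or (horizontal distance between tin_3 and pocket_right below 0.006 m and z of tin_3 in the frame of pocket_right below 0.004 m)) and contact force between tin_3 and anything else below 3.62 N and linear speed of tin_3 below 0.03 m/s and contact force between the fingers and tin_3 below 0.1 N)) or (height (world z) of tin_2 between 0.12 and 0.35 m and angle between tin_2's own z axis and vertical below 0.2 rad and linear speed of tin_2 below 0.03 m/s and angular speed of tin_2 below 0.2 rad/s and contact force between the fingers and tin_2 above 1 N and contact force between tin_2 and rack below 0.05 N and x of tin_2 in the frame of rack above 0.11 m and y of tin_2 in the frame of rack between -0.165 and 0.165 m and (((horizontal distance between tin_1 and pocket_left below 0.006 m and z of tin_1 in the frame of pocket_left below 0.004 m) or (horizontal distance between tin_1 and pocket_middle below 0.006 m and z of tin_1 in the frame of pocket_middle below 0.004 m) or (horizontal distance between tin_1 and pocket_right below 0.006 m and z of tin_1 in the frame of pocket_right below 0.004 m)) and contact force between tin_1 and anything else below 3.62 N and linear speed of tin_1 below 0.03 m/s and contact force between the fingers and tin_1 below 0.1 N) and (((horizontal distance between tin_3 and pocket_left below 0.006 m and z of tin_3 in the frame of pocket_left below 0.004 m) or (horizontal distance between tin_3 and pocket_middle below 0.006 m and z of tin_3 in the frame of pocket_middle below 0.004 m) or (horizontal distance between tin_3 and pocket_right below 0.006 m and z of tin_3 in the frame of pocket_right below 0.004 m)) and contact force between tin_3 and anything else below 3.62 N and linear speed of tin_3 below 0.03 m/s and contact force between the fingers and tin_3 below 0.1 N)) or (height (world z) of tin_3 between 0.12 and 0.35 m and angle between tin_3's own z axis and vertical below 0.2 rad and linear speed of tin_3 below 0.03 m/s and angular speed of tin_3 below 0.2 rad/s and contact force between the fingers and tin_3 above 1 N and contact force between tin_3 and rack below 0.05 N and x of tin_3 in the frame of rack above 0.11 m and y of tin_3 in the frame of rack between -0.165 and 0.165 m and (((horizontal distance between tin_1 and pocket_left below 0.006 m and z of tin_1 in the frame of pocket_left below 0.004 m) or (horizontal distance between tin_1 and pocket_middle below 0.006 m and z of tin_1 in the frame of pocket_middle below 0.004 m) or (horizontal distance between tin_1 and pocket_right below 0.006 m and z of tin_1 in the frame of pocket_right below 0.004 m)) and contact force between tin_1 and anything else below 3.62 N and linear speed of tin_1 below 0.03 m/s and contact force between the fingers and tin_1 below 0.1 N) and (((horizontal distance between tin_2 and pocket_left below 0.006 m and z of tin_2 in the frame of pocket_left below 0.004 m) or (horizontal distance between tin_2 and pocket_middle below 0.006 m and z of tin_2 in the frame of pocket_middle below 0.004 m) or (horizontal distance between tin_2 and pocket_right below 0.006 m and z of tin_2 in the frame of pocket_right below 0.004 m)) and contact force between tin_2 and anything else below 3.62 N and linear speed of tin_2 below 0.03 m/s and contact force between the fingers and tin_2 below 0.1 N)))); the arm keeps its last pose, push and grip.
It fails at once if the mixing cup is knocked over or pushed more than 30 mm (distance of mixing_cup from where it was at the start of the episode above 0.03 m or angle between mixing_cup's own z axis and vertical above 0.5 rad).
It fails at once if the red dropper bottle is knocked over or pushed more than 30 mm (distance of red_dropper from where it was at the start of the episode above 0.03 m or angle between red_dropper's own z axis and vertical above 0.5 rad).
It fails at once if the amber jar is knocked over or pushed more than 30 mm (distance of amber_jar from where it was at the start of the episode above 0.03 m or angle between amber_jar's own z axis and vertical above 0.5 rad).
It also fails if it takes over 72 s, if anything falls off the work surface, if the arm or the gripper's body presses on something with over 40 N, if the wrist force passes 120 N, or if a joint passes its speed limit or range.

## Robot

A 6-joint arm with a two-finger parallel gripper is mounted at the origin on a cart in front of the work surface, level with it; the furniture and walls round the work are solid. World frame = base frame: x ahead of the robot, y to its left, z up, the work surface at z = 0. Lengths are in mm, angles in rad, forces in N, time in s.
With the tool pointing down it reaches from about 275 to 725 mm from the base axis. Payload 5.6 kg.
Tool frame: the origin (TCP) lies on the centre line of the jaws, within the pads' length; the fingertips stand 25 mm ahead of it and the grasp point (between the pads) lies 6 mm ahead of it; x points along the fingers, y is the direction in which the jaws open and shut, and the axes are right-handed (so a half turn about x gives the same grasp; the last joint's range is limited). The gripper opens to 85 mm and grips with 20 to 120 N. Pads are 22 mm wide; open, the fingers measure 114 mm over their backs; the gripper's body (76 mm by 85 mm) begins 54 mm behind the grasp point. The pads swing forward as they close: fully open they stand 13 mm farther back than shut.
Start: joints at [-0.823, 0.255, 0.108, 0, -1.424, -0.285], TCP at [245.568, -492.127, 256.283] pointing down, gripper open.
Joint ranges: [-2.95, 2.95], [-1.21, 1.97], [-1.09, 1.5], [-2.87, 1.71], [-2.94, -0.07], [-3.05, 3.05]. Speed limits (rad/s): [2.57, 2.57, 3.14, 3.14, 3.14, 3.14].

## Interface

Orientations are given as a 3x3 rotation matrix whose columns are the frame's x, y, z axes.
In Python, from bench import sense, grab_frame, calibration, hand_in gives the robot as it stands.
- The arm moves only by the tool send_rows, never from a script. Its argument "targets" is a list of rows, each a list of 7 numbers: the finger opening in mm, from 0 to 85.4, then the shift along the world's x, y, z in mm, then the turn, a rotation vector about the world's x, y, z in rad. A call has 1 to 8 rows; each row is the pose to reach, as a shift and turn from the pose commanded when the call began; what a row does not reach only later rows make up. A row lasts 1/10 s, in which the tool goes at most 50 mm and 8.59 degrees, less where a joint would pass 70% of its speed; a pose out of reach is approached as far as the arm can. A call with a gripper value outside its range is refused whole. The fingers move at their own pace and stop on an object; "newtons" is the grip in N (left out, the last holds). Time passes only in rows, so rows that repeat a pose let the fingers close. It gives the time, the measured TCP pose, the force and the opening at its end, in the units of the state.
- sense(): the state, without advancing time (a new reading comes with each control period).
- grab_frame(name): name is "side" or "top"; returns the picture (400x640x3 uint8, blue, green, red); there is no depth.
- calibration(name): a dict with "fx", "fy", "cx", "cy" (pixels), "dist" ([k1, k2, p1, p2, k3] as OpenCV has them; the pictures are not rectified), "T" (4x4, takes a point from camera to world coordinates). Camera axes: x right, y down, z forward; pixel columns grow to the right and rows downward; lengths in mm; the calibration is good to about 2 mm. A picture is of the moment at which its call begins. calibration takes no time and is no camera call.
- hand_in(): hands the job in, once; it reports no verdict.
The state is a dict: "time": time; "joints": joint angles; "joint_vel": joint speeds; "joint_torque": joint torques, N m; "eef_pos": TCP position; "ee_rot": TCP orientation; "contact_force": force on the tool from outside, world axes, zero at the start; "wrist_torque": the same for the moment, N m; "opening": finger opening in mm.
Only numpy, scipy, OpenCV 4.12 (cv2) and the standard library are available. Lean on these libraries where they do the work, as an engineer would, in place of code of your own. Each camera call takes 0.05 s, during which the arm holds its last target. There are 200 camera calls.

## Working session

There is one attempt and no reset: what is moved stays moved. The work goes in short steps, Python scripts to look and compute and a tool call to move; the robot and the scene stay as the last step left them, time stands still between calls to the robot, and variables do not carry over. Pictures are saved under pics/ and viewed, about 8 in all and at most 12, crops included, and the job is handed in when it is done.

Besides the shell and the picture viewer there is one more tool, called as a command line: name --pt "numbers of a row" for each row, then --argument value for the rest. send_rows: Moves the arm, as the interface text tells. Its arguments: {"type":"object","properties":{"targets":{"type":"array","items":{"type":"array","items":{"type":"number"}}},"newtons":{"type":"number"}},"required":["targets"]}

```bash
mkdir -p pics
python3 - <<'E'
from bench import *
import cv2
for n in("top","side"):
    im=grab_frame(n); cv2.imwrite(f"pics/{n}0.png",im)
    c=calibration(n); print(n,{k:(v.tolist() if hasattr(v,'tolist') else v) for k,v in c.items()})
s=sense(); print({k:(v.tolist() if hasattr(v,'tolist') else v) for k,v in s.items()})
E
```

```text
top {'fx': 399.0084727401247, 'fy': 399.0084727401247, 'cx': 320.13975045938963, 'cy': 194.34037517605847, 'dist': [-0.03412464142395067, 0.0, 0.0, 0.0, 0.0], 'T': [[0.018170847348102166, -0.9839530497334148, 0.17749990486466197, 340.0856588744815], [-0.9994815392927895, -0.02259532055636814, -0.022936959298718897, 70.00319465117138], [0.026579558302727572, -0.17699109415240935, -0.9838534848599991, 1399.7954582949671], [0.0, 0.0, 0.0, 1.0]]}
side {'fx': 476.7226662406953, 'fy': 476.7226662406953, 'cx': 323.5668348899059, 'cy': 200.74992094184344, 'dist': [-0.043713439710629055, 0.0, 0.0, 0.0, 0.0], 'T': [[0.9996586874550603, -0.01109621179755071, 0.02365127225690477, 529.3446887500581], [-0.026120674408135487, -0.40830889106732837, 0.9124700322990519, -1257.3176783264746], [-0.00046793598975997146, -0.9127763820121072, -0.40845937065612414, 650.843284226183], [0.0, 0.0, 0.0, 1.0]]}
{'time': 0.1, 'joints': [-0.8233906419179964, 0.2556853585081058, 0.10711565837230791, -0.00041072300190113934, -1.4238967782093395, -0.28459043958671476], 'joint_vel': [-0.0020626853630603494, -0.004008460240022731, 0.0022270354381571413, 0.0014069387332803032, -0.0025345469564577775, -0.0013730033748722327], 'joint_torque': [-0.0024768469302216545, -38.76063108444214, 23.847071528434753, 5.377888977527618, -0.003835276875179261, -1.2309796488807478e-05], 'eef_pos': [245.41818935110317, -491.7571970926805, 255.48200744543524], 'ee_rot': [[-0.0008372547347646098, -0.4464141349545097, 0.8948260831677437], [0.0015011482375122491, 0.8948248275065789, 0.44641491309295467], [-0.9999985227781479, 0.0017170295972838581, -7.906253172727158e-05]], 'contact_force': [-0.13935314516716607, -0.09015539788400068, -0.09828961174918177], 'wrist_torque': [0.06583200844515522, -0.07223458425904314, -0.05247317905859062], 'opening': 85.43136188091943}
```

View pics/top0.png

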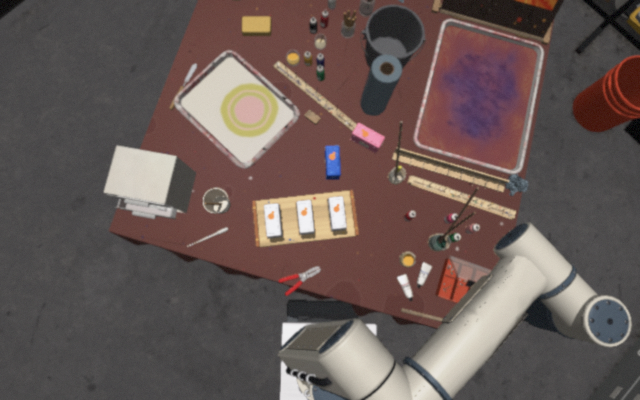

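View pics/side0.png

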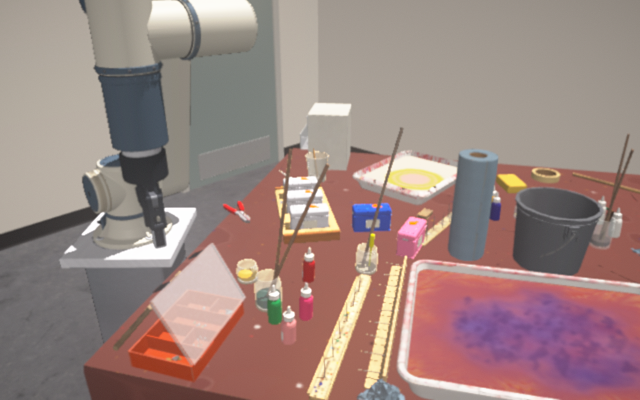

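```bash
cat > h.py <<'E'
from bench import *
import cv2, numpy as np
def plane(n,uv,z):
    c=calibration(n); K=np.array([[c['fx'],0,c['cx']],[0,c['fy'],c['cy']],[0,0,1]])
    p=cv2.undistortPoints(np.array(uv,float).reshape(-1,1,2),K,np.array(c['dist'])).reshape(-1,2)
    T=np.array(c['T']); d=np.c_[p,np.ones(len(p))]@T[:3,:3].T
    return T[:3,3]+d*((z-T[2,3])/d[:,2])[:,None]
E
python3 - <<'E'
from h import *
im=cv2.imread('pics/top0.png')
x0,y0,w,h=195,140,235,140
S=4
c=cv2.resize(im[y0:y0+h,x0:x0+w],None,fx=S,fy=S,interpolation=cv2.INTER_CUBIC)
hsv=cv2.cvtColor(c,cv2.COLOR_BGR2HSV)
# white top, orange logo filled by contour
m=((hsv[...,2]>195)&(hsv[...,1]<45)).astype(np.uint8)*255
m=cv2.morphologyEx(m,cv2.MORPH_OPEN,np.ones((7,7)))
o=c.copy()
for k in cv2.findContours(m,cv2.RETR_EXTERNAL,cv2.CHAIN_APPROX_NONE)[0]:
    a=cv2.contourArea(k)
    if a<2500: continue
    r=cv2.minAreaRect(k); b=cv2.boxPoints(r)
    cv2.polylines(o,[b.astype(int)],1,(0,0,255),1)
    px=(b+.5)/S-.5+[x0,y0]
    P=plane('top',px,78)[:,:2]
    e=[P[1]-P[0],P[2]-P[1]]; L=[np.hypot(*v) for v in e]; v=e[int(np.argmax(L))]
    v=v*np.sign(v[0])
    print('ctr px',px.mean(0).round(1),'world',P.mean(0).round(1),'LW',np.round(L,1),'yaw',round(np.arctan2(v[1],v[0]),3),a, [q.round(1).tolist() for q in P])
cv2.imwrite('pics/c1.png',cv2.resize(o,(800,int(800*h/w))))
print(plane('top',[(215,200),(411,215),(408,259)],20).round())
print('blue/pink',plane('top',[(333,161),(368,135)],70).round())
E
```

```text
ctr px [271.6 219.2] world [491.2 198.9] LW [ 48.7 107.8] yaw 0.118 7137.0 [[542.1, 229.6], [547.3, 181.2], [440.2, 168.5], [435.3, 216.3]]
ctr px [305.  215.6] world [505.9  88.4] LW [ 49.  107.3] yaw 0.122 6914.5 [[556.0, 119.4], [562.1, 70.8], [455.6, 57.7], [449.7, 105.7]]
ctr px [337.4 211.8] world [521.  -19.6] LW [ 49.4 107.4] yaw 0.121 6953.5 [[570.8, 11.5], [577.6, -37.4], [470.9, -50.3], [464.4, -2.1]]
ctr px [244.1 151.2] world [722.6 302. ] LW [171.7  82.6] yaw -1.546 10177.0 [[761.7, 390.0], [766.0, 218.4], [683.4, 215.0], [679.4, 384.7]]
[[ 561.  404.   20.]
 [ 523. -282.   20.]
 [ 370. -269.   20.]]
blue/pink [[ 698.   -3.   70.]
 [ 795. -125.   70.]]
```

View pics/c1.png

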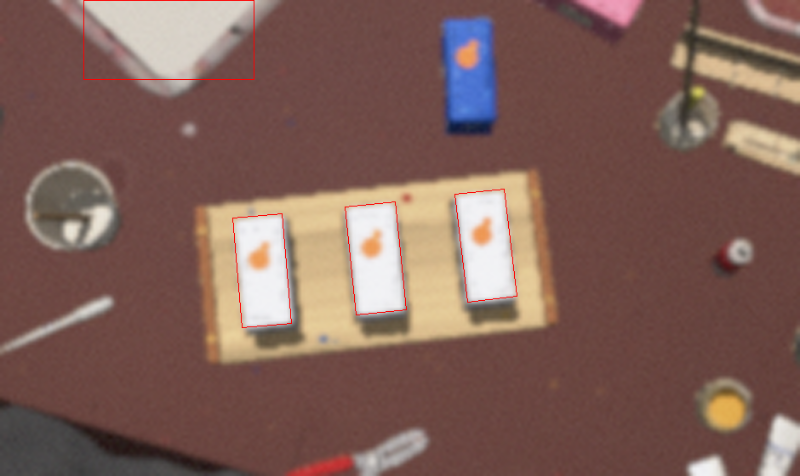

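The three tins are the white ones at about px (272,219), (305,216) and (337,212), left to right in the rack. The look-alikes are blue (333,161) and pink (368,135), and I leave them alone. The cup is at (215,200), the red dropper at (411,215) and the amber jar at (408,259). The crop confirms the white tins are boxed correctly.

send_rows --pt "85 15 43 5 0 0 -0.021" --pt "85 31 86 10 0 0 -0.042" --pt "85 46 130 15 0 0 -0.062" --pt "85 61 173 20 0 0 -0.083" --pt "85 77 216 25 0 0 -0.104" --pt "85 92 259 30 0 0 -0.125" --pt "85 108 302 30 0 0 -0.146" --pt "85 123 346 30 0 0 -0.167" --newtons 60

```text
time: 0.9
eef_pos: [368.6, -144.3, 286.3]
ee_rot: [[0.0, -0.29, 0.957], [0.0, 0.957, 0.29], [-1.0, 0.0, 0.0]]
contact_force: [1.8, -1.0, 0.6]
opening: 85.1
```

send_rows --pt "85 15 43 0 0 0 -0.021" --pt "85 31 86 0 0 0 -0.042" --pt "85 46 130 0 0 0 -0.062" --pt "85 61 173 -5 0 0 -0.083" --pt "85 77 216 -15 0 0 -0.104" --pt "85 92 259 -35 0 0 -0.125" --pt "85 108 302 -55 0 0 -0.146" --pt "85 123 345 -75 0 0 -0.167"

```text
time: 1.7
eef_pos: [491.7, 200.7, 210.2]
ee_rot: [[-0.0, -0.128, 0.992], [-0.0, 0.992, 0.128], [-1.0, -0.0, -0.0]]
contact_force: [1.1, 0.4, -0.3]
opening: 84.9
```

```bash
python3 -c "
from bench import *
import numpy as np
s=sense()
for k,v in s.items(): print(k,np.round(v,3).tolist())"
```

```text
time 1.7
joints [0.682, 0.236, -0.034, -0.0, -1.301, -2.125]
joint_vel [0.499, 0.667, 0.335, 0.006, 0.335, -0.708]
joint_torque [-1.226, -40.62, 21.661, 4.928, -0.483, 0.89]
eef_pos [491.659, 200.69, 210.22]
ee_rot [[-0.0, -0.128, 0.992], [-0.0, 0.992, 0.128], [-1.0, -0.0, -0.0]]
contact_force [1.07, 0.365, -0.261]
wrist_torque [-0.058, -0.108, -0.051]
opening 84.919
```

send_rows --pt "85 0 0 -30 0 0 0" --pt "85 0 0 -65 0 0 0" --pt "85 0 0 -95 0 0 0" --pt "85 0 0 -120 0 0 0" --pt "85 0 0 -140 0 0 0" --pt "85 0 0 -149 0 0 0" --pt "85 0 0 -149 0 0 0"

```text
time: 2.4
eef_pos: [490.8, 198.3, 61.1]
ee_rot: [[-0.002, -0.128, 0.992], [-0.002, 0.992, 0.128], [-1.0, -0.001, -0.003]]
contact_force: [0.4, 0.1, -0.2]
opening: 84.8
```

send_rows --pt "40 0 0 0 0 0 0" --pt "40 0 0 0 0 0 0" --pt "40 0 0 0 0 0 0" --pt "40 0 0 0 0 0 0" --pt "40 0 0 0 0 0 0" --pt "40 0 0 0 0 0 0" --newtons 70

```text
time: 3.0
eef_pos: [492.4, 199.4, 63.7]
ee_rot: [[0.002, -0.129, 0.992], [0.001, 0.992, 0.129], [-1.0, 0.001, 0.002]]
contact_force: [-1.6, -0.4, 6.1]
opening: 49.1
```

send_rows --pt "40 0 0 10 0 0 0" --pt "40 0 0 25 0 0 0" --pt "40 0 0 45 0 0 0" --pt "40 0 0 70 0 0 0" --pt "40 0 0 95 0 0 0" --pt "40 0 0 115 0 0 0" --pt "40 0 0 130 0 0 0" --pt "40 0 0 130 0 0 0"

```text
time: 3.8
eef_pos: [492.3, 199.3, 194.6]
ee_rot: [[0.003, -0.128, 0.992], [0.002, 0.992, 0.128], [-1.0, 0.002, 0.004]]
contact_force: [0.8, 0.4, -3.2]
opening: 49.3
```

send_rows --pt "40 0 0 0 -0.017 0.13 0" --pt "40 0 0 0 -0.035 0.27 0" --pt "40 0 0 0 -0.04 0.31 0" --pt "40 0 0 0 -0.04 0.31 0" --pt "40 0 0 0 -0.04 0.31 0" --pt "40 0 0 0 -0.04 0.31 0" --pt "40 0 0 0 -0.04 0.31 0"

```text
time: 4.5
eef_pos: [491.1, 198.9, 192.9]
ee_rot: [[-0.304, -0.129, 0.944], [-0.039, 0.992, 0.123], [-0.952, 0.001, -0.306]]
contact_force: [0.1, -1.1, -2.2]
opening: 49.3
```

```bash
cat > tq.py <<'E'
from bench import *
import numpy as np
# wrist moment about the jaw axis (tool y), averaged over 8 readings
r=[]
for i in range(8):
    s=sense(); y=np.array(s['ee_rot'])[:,1]; f=s['contact_force']
    r.append([y@np.array(s['wrist_torque']),*f]); grab_frame('top')
r=np.array(r); print(s['time'],'jaw moment',r[:,0].round(3),'mean',r[:,0].mean().round(4),'sd',r[:,0].std().round(4),'F',r[:,1:].mean(0).round(2),'eef',np.round(s['eef_pos'],1),'open',round(s['opening'],1))
E
python3 tq.py
```

```text
4.85 jaw moment [-1.229 -1.27  -1.307 -1.273 -1.238 -1.208 -1.287 -1.234] mean -1.2558 sd 0.0316 F [-0.   -0.19 -2.88] eef [491.5 198.9 192.4] open 49.5
```

send_rows --pt "40 0 0 0 0.017 -0.13 0" --pt "40 0 0 0 0.033 -0.25 0" --pt "40 0 0 0 0.033 -0.25 0" --pt "40 0 0 0 0.033 -0.25 0" --pt "40 0 0 0 0.033 -0.25 0" --pt "40 0 0 0 0.033 -0.25 0" --pt "40 0 0 0 0.033 -0.25 0" --pt "40 0 0 0 0.033 -0.25 0"

```text
time: 5.7
eef_pos: [491.9, 198.9, 191.9]
ee_rot: [[-0.061, -0.128, 0.99], [-0.007, 0.992, 0.128], [-0.998, 0.001, -0.061]]
contact_force: [0.3, 0.7, -2.3]
opening: 49.5
```

```bash
python3 tq.py
```

```text
6.05 jaw moment [-0.212 -0.255 -0.273 -0.204 -0.255 -0.242 -0.255 -0.25 ] mean -0.2434 sd 0.0221 F [-0.01  0.32 -3.02] eef [491.6 198.9 192.3] open 49.1
```

send_rows --pt "40 0 0 0 0.016 -0.12 0" --pt "40 0 0 0 0.032 -0.24 0" --pt "40 0 0 0 0.048 -0.37 0" --pt "40 0 0 0 0.048 -0.37 0" --pt "40 0 0 0 0.048 -0.37 0" --pt "40 0 0 0 0.032 -0.24 0" --pt "40 0 0 0 0.016 -0.12 0" --pt "40 0 0 0 0.016 -0.12 0"

```text
time: 6.9
eef_pos: [495.5, 200.7, 193.3]
ee_rot: [[0.059, -0.127, 0.99], [0.011, 0.992, 0.127], [-0.998, 0.003, 0.06]]
contact_force: [0.4, 0.5, -3.6]
opening: 49.3
```

send_rows --pt "40 0 0 0 0 0 0" --pt "40 0 0 0 0 0 0" --pt "40 0 0 0 0 0 0" --pt "40 0 0 0 0 0 0" --pt "40 0 0 0 0 0 0"

```text
time: 7.4
eef_pos: [491.2, 198.9, 192.6]
ee_rot: [[0.061, -0.129, 0.99], [0.009, 0.992, 0.129], [-0.998, 0.001, 0.061]]
contact_force: [0.3, 0.3, -3.5]
opening: 49.3
```

```bash
python3 tq.py; python3 tq.py; python3 -c "
from bench import *;import numpy as np
print(np.round(sense()['ee_rot'],3).tolist())"
```

```text
7.75 jaw moment [0.271 0.258 0.233 0.272 0.213 0.202 0.2   0.292] mean 0.2426 sd 0.033 F [-0.08  0.02 -2.89] eef [491.5 198.9 192.3] open 49.1
8.15 jaw moment [0.229 0.249 0.187 0.249 0.183 0.214 0.294 0.218] mean 0.2279 sd 0.0339 F [-0.12  0.19 -2.63] eef [491.6 198.9 192.3] open 49.6
[[0.06, -0.129, 0.99], [0.009, 0.992, 0.128], [-0.998, 0.001, 0.061]]
```

send_rows --pt "40 0 0 0 -0.009 0.06 0" --pt "40 0 0 -15 -0.009 0.06 0" --pt "40 0 0 -40 -0.009 0.06 0" --pt "40 0 0 -65 -0.009 0.06 0" --pt "40 0 0 -85 -0.009 0.06 0" --pt "40 0 0 -98 -0.009 0.06 0" --pt "40 0 0 -106 -0.009 0.06 0" --pt "40 0 0 -106 -0.009 0.06 0"

```text
time: 9.0
eef_pos: [491.1, 198.6, 85.4]
ee_rot: [[-0.002, -0.129, 0.992], [-0.001, 0.992, 0.129], [-1.0, -0.001, -0.002]]
contact_force: [-0.2, -0.6, -2.9]
opening: 49.3
```

send_rows --pt "40 0 0 -5 0 0 0" --pt "40 0 0 -10 0 0 0" --pt "40 0 0 -14 0 0 0" --pt "40 0 0 -18 0 0 0" --pt "40 0 0 -21 0 0 0" --pt "40 0 0 -23 0 0 0" --pt "40 0 0 -24 0 0 0" --pt "40 0 0 -24 0 0 0"

```text
time: 9.8
eef_pos: [491.5, 198.8, 63.7]
ee_rot: [[0.001, -0.129, 0.992], [-0.0, 0.992, 0.129], [-1.0, -0.0, 0.001]]
contact_force: [-5.6, -1.0, 8.4]
opening: 49.6
```

send_rows --pt "85 0 0 0 0 0 0" --pt "85 0 0 0 0 0 0" --pt "85 0 0 0 0 0 0" --pt "85 0 0 15 0 0 0" --pt "85 0 0 40 0 0 0" --pt "85 0 0 75 0 0 0" --pt "85 0 0 100 0 0 0" --pt "85 0 0 100 0 0 0"

```text
time: 10.6
eef_pos: [493.8, 200.0, 166.4]
ee_rot: [[0.007, -0.129, 0.992], [0.004, 0.992, 0.129], [-1.0, 0.003, 0.008]]
contact_force: [0.4, -0.0, -0.9]
opening: 85.1
```

send_rows --pt "85 3 -25 0 0 0 0" --pt "85 7 -55 0 0 0 0" --pt "85 11 -85 0 0 0 0" --pt "85 14 -110 0 0 0 0" --pt "85 14 -110 -30 0 0 0" --pt "85 14 -110 -65 0 0 0" --pt "85 14 -110 -90 0 0 0" --pt "85 14 -110 -100 0 0 0"

```text
time: 11.4
eef_pos: [503.7, 88.0, 59.3]
ee_rot: [[-0.005, -0.128, 0.992], [-0.002, 0.992, 0.128], [-1.0, -0.001, -0.005]]
contact_force: [-0.7, 0.3, 0.4]
opening: 84.9
```

send_rows --pt "85 0 0 0 0 0 0" --pt "40 0 0 0 0 0 0" --pt "40 0 0 0 0 0 0" --pt "40 0 0 0 0 0 0" --pt "40 0 0 0 0 0 0" --pt "40 0 0 0 0 0 0" --pt "40 0 0 0 0 0 0"

```text
time: 12.1
eef_pos: [506.6, 89.5, 63.8]
ee_rot: [[0.003, -0.129, 0.992], [0.001, 0.992, 0.129], [-1.0, 0.001, 0.003]]
contact_force: [-0.7, 1.6, 5.6]
opening: 49.2
```

Run:
```python
from h import *
im=grab_frame('side'); c=im[150:260,230:400]
cv2.imwrite('pics/s1.png',cv2.resize(c,None,fx=4,fy=4,interpolation=cv2.INTER_CUBIC))
```

```text
(no output)
```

View pics/s1.png

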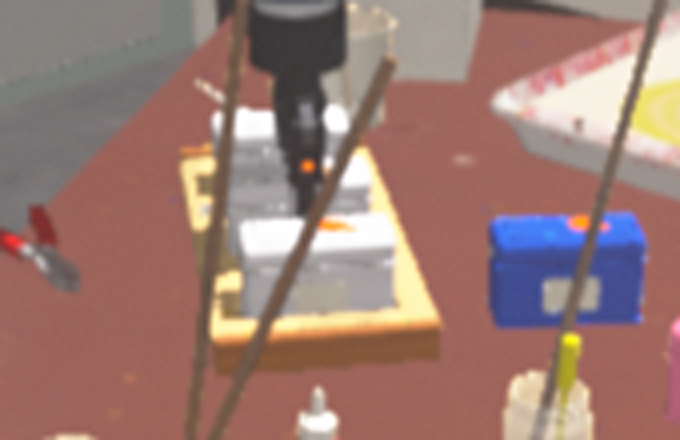

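The picture shows the left tin's top (crop ~(280,125)) level and in line with the other two, so it is back down. The gripper is on the middle tin.

send_rows --pt "40 0 0 10 0 0 0" --pt "40 0 0 25 0 0 0" --pt "40 0 0 45 0 0 0" --pt "40 0 0 70 0 0 0" --pt "40 0 0 95 0 0 0" --pt "40 0 0 115 0 0 0" --pt "40 0 0 130 0 0 0" --pt "40 0 0 130 0 0 0"

```text
time: 12.95
eef_pos: [506.3, 89.0, 194.5]
ee_rot: [[0.004, -0.129, 0.992], [0.001, 0.992, 0.129], [-1.0, 0.001, 0.004]]
contact_force: [0.1, -0.2, -3.1]
opening: 48.9
```

send_rows --pt "40 0 0 0 -0.017 0.13 0" --pt "40 0 0 0 -0.035 0.27 0" --pt "40 0 0 0 -0.04 0.31 0" --pt "40 0 0 0 -0.04 0.31 0" --pt "40 0 0 0 -0.04 0.31 0" --pt "40 0 0 0 -0.04 0.31 0" --pt "40 0 0 0 -0.04 0.31 0"

```text
time: 13.65
eef_pos: [505.1, 88.9, 192.9]
ee_rot: [[-0.304, -0.129, 0.944], [-0.039, 0.992, 0.123], [-0.952, 0.0, -0.306]]
contact_force: [-1.4, 0.0, -2.5]
opening: 49.1
```

```bash
python3 tq.py
```

```text
14.0 jaw moment [-1.202 -1.24  -1.22  -1.216 -1.241 -1.204 -1.21  -1.262] mean -1.2244 sd 0.0199 F [ 0.01 -0.09 -2.66] eef [505.5  88.9 192.4] open 49.2
```

send_rows --pt "40 0 0 0 0.017 -0.13 0" --pt "40 0 0 0 0.033 -0.25 0" --pt "40 0 0 0 0.033 -0.25 0" --pt "40 0 0 0 0.033 -0.25 0" --pt "40 0 0 0 0.033 -0.25 0" --pt "40 0 0 0 0.033 -0.25 0" --pt "40 0 0 0 0.033 -0.25 0" --pt "40 0 0 0 0.033 -0.25 0"

```text
time: 14.85
eef_pos: [505.9, 88.9, 191.9]
ee_rot: [[-0.061, -0.128, 0.99], [-0.007, 0.992, 0.128], [-0.998, 0.001, -0.061]]
contact_force: [0.1, -0.2, -3.6]
opening: 49.0
```

```bash
python3 tq.py
```

```text
15.2 jaw moment [-0.306 -0.247 -0.246 -0.251 -0.236 -0.201 -0.21  -0.228] mean -0.2407 sd 0.03 F [ 0.41  0.13 -2.69] eef [505.6  88.9 192.3] open 49.4
```

send_rows --pt "40 0 0 0 0.016 -0.12 0" --pt "40 0 0 0 0.032 -0.24 0" --pt "40 0 0 0 0.048 -0.37 0" --pt "40 0 0 0 0.048 -0.37 0" --pt "40 0 0 0 0.048 -0.37 0" --pt "40 0 0 0 0.032 -0.24 0" --pt "40 0 0 0 0.016 -0.12 0" --pt "40 0 0 0 0.016 -0.12 0"

```text
time: 16.05
eef_pos: [509.6, 90.1, 192.9]
ee_rot: [[0.059, -0.128, 0.99], [0.009, 0.992, 0.128], [-0.998, 0.002, 0.059]]
contact_force: [-0.0, -0.1, -3.8]
opening: 49.5
```

send_rows --pt "40 0 0 0 0 0 0" --pt "40 0 0 0 0 0 0" --pt "40 0 0 0 0 0 0" --pt "40 0 0 0 0 0 0" --pt "40 0 0 0 0 0 0"

```text
time: 16.55
eef_pos: [505.3, 88.9, 192.6]
ee_rot: [[0.061, -0.129, 0.99], [0.009, 0.992, 0.129], [-0.998, 0.001, 0.061]]
contact_force: [-0.1, 0.4, -3.3]
opening: 49.3
```

```bash
python3 tq.py; python3 tq.py
```

```text
16.9 jaw moment [0.233 0.217 0.3   0.236 0.253 0.243 0.235 0.192] mean 0.2387 sd 0.0287 F [-0.04  0.05 -3.01] eef [505.6  88.9 192.3] open 49.5
17.3 jaw moment [0.244 0.139 0.215 0.248 0.234 0.247 0.284 0.237] mean 0.2311 sd 0.0391 F [-0.19  0.   -2.65] eef [505.6  88.9 192.3] open 49.0
```

Both readings match (±0.24, proportional to tilt), so neither tin shows a shifting ball. Next I seat the middle tin and test the right one.

send_rows --pt "40 0 0 0 -0.009 0.06 0" --pt "40 0 0 -15 -0.009 0.06 0" --pt "40 0 0 -40 -0.009 0.06 0" --pt "40 0 0 -65 -0.009 0.06 0" --pt "40 0 0 -85 -0.009 0.06 0" --pt "40 0 0 -98 -0.009 0.06 0" --pt "40 0 0 -106 -0.009 0.06 0" --pt "40 0 0 -106 -0.009 0.06 0"

```text
time: 18.15
eef_pos: [505.1, 88.6, 85.4]
ee_rot: [[-0.002, -0.129, 0.992], [-0.001, 0.992, 0.129], [-1.0, -0.001, -0.002]]
contact_force: [-0.7, -0.1, -2.8]
opening: 49.4
```

send_rows --pt "40 0 0 -5 0 0 0" --pt "40 0 0 -10 0 0 0" --pt "40 0 0 -14 0 0 0" --pt "40 0 0 -18 0 0 0" --pt "40 0 0 -21 0 0 0" --pt "40 0 0 -23 0 0 0" --pt "40 0 0 -24 0 0 0" --pt "40 0 0 -24 0 0 0"

```text
time: 18.95
eef_pos: [505.4, 88.9, 63.8]
ee_rot: [[0.001, -0.129, 0.992], [-0.0, 0.992, 0.129], [-1.0, -0.0, 0.0]]
contact_force: [-6.8, 0.0, 10.6]
opening: 49.6
```

send_rows --pt "85 0 0 0 0 0 0" --pt "85 0 0 0 0 0 0" --pt "85 0 0 0 0 0 0" --pt "85 0 0 15 0 0 0" --pt "85 0 0 40 0 0 0" --pt "85 0 0 75 0 0 0" --pt "85 0 0 100 0 0 0" --pt "85 0 0 100 0 0 0"

```text
time: 19.75
eef_pos: [508.0, 89.5, 166.3]
ee_rot: [[0.008, -0.129, 0.992], [0.002, 0.992, 0.129], [-1.0, 0.001, 0.008]]
contact_force: [-0.1, -0.4, 0.4]
opening: 85.0
```

send_rows --pt "85 4 -25 0 0 0 0" --pt "85 8 -55 0 0 0 0" --pt "85 12 -85 0 0 0 0" --pt "85 15 -109 0 0 0 0" --pt "85 15 -109 -30 0 0 0" --pt "85 15 -109 -65 0 0 0" --pt "85 15 -109 -90 0 0 0" --pt "85 15 -109 -100 0 0 0"

```text
time: 20.55
eef_pos: [518.5, -20.6, 59.2]
ee_rot: [[-0.005, -0.128, 0.992], [-0.001, 0.992, 0.128], [-1.0, -0.0, -0.005]]
contact_force: [-0.9, 0.6, -0.0]
opening: 85.1
```

send_rows --pt "85 0 0 0 0 0 0" --pt "40 0 0 0 0 0 0" --pt "40 0 0 0 0 0 0" --pt "40 0 0 0 0 0 0" --pt "40 0 0 0 0 0 0" --pt "40 0 0 0 0 0 0" --pt "40 0 0 0 0 0 0"

```text
time: 21.25
eef_pos: [521.8, -19.7, 63.9]
ee_rot: [[0.003, -0.129, 0.992], [0.001, 0.992, 0.129], [-1.0, 0.0, 0.003]]
contact_force: [-1.7, 2.3, 5.8]
opening: 49.5
```

Run:
```python
from h import *
im=grab_frame('side'); c=im[150:260,230:400]
cv2.imwrite('pics/s2.png',cv2.resize(c,None,fx=4,fy=4,interpolation=cv2.INTER_CUBIC))
```

```text
(no output)
```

View pics/s2.png

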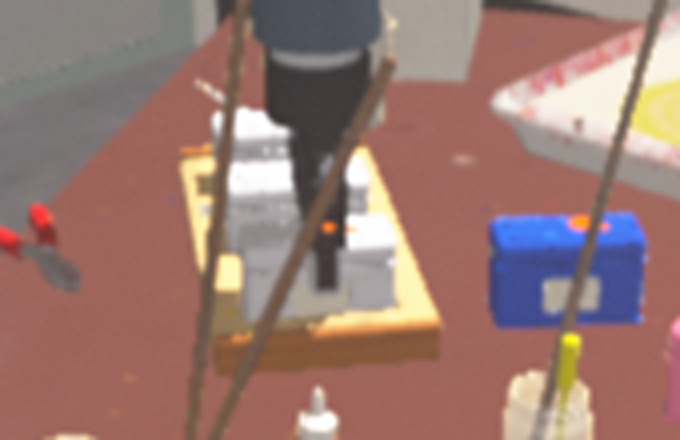

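The left (~(250,125)) and middle (~(260,175)) tins are in place, and the gripper is on the right tin.

send_rows --pt "40 0 0 10 0 0 0" --pt "40 0 0 25 0 0 0" --pt "40 0 0 45 0 0 0" --pt "40 0 0 70 0 0 0" --pt "40 0 0 95 0 0 0" --pt "40 0 0 115 0 0 0" --pt "40 0 0 130 0 0 0" --pt "40 0 0 130 0 0 0"

```text
time: 22.1
eef_pos: [521.2, -20.2, 194.3]
ee_rot: [[0.003, -0.129, 0.992], [0.001, 0.992, 0.129], [-1.0, 0.0, 0.003]]
contact_force: [0.8, 0.2, -4.0]
opening: 49.1
```

send_rows --pt "40 0 0 0 -0.017 0.13 0" --pt "40 0 0 0 -0.035 0.27 0" --pt "40 0 0 0 -0.04 0.31 0" --pt "40 0 0 0 -0.04 0.31 0" --pt "40 0 0 0 -0.04 0.31 0" --pt "40 0 0 0 -0.04 0.31 0" --pt "40 0 0 0 -0.04 0.31 0"

```text
time: 22.8
eef_pos: [520.1, -20.2, 192.9]
ee_rot: [[-0.303, -0.129, 0.944], [-0.039, 0.992, 0.123], [-0.952, 0.0, -0.306]]
contact_force: [-0.3, -0.4, -3.6]
opening: 49.5
```

```bash
python3 tq.py
```

```text
23.15 jaw moment [-1.355 -1.342 -1.369 -1.327 -1.315 -1.363 -1.321 -1.363] mean -1.344 sd 0.0198 F [-0.25  0.06 -4.26] eef [520.5 -20.1 192.4] open 49.2
```

send_rows --pt "40 0 0 0 0.017 -0.13 0" --pt "40 0 0 0 0.033 -0.25 0" --pt "40 0 0 0 0.033 -0.25 0" --pt "40 0 0 0 0.033 -0.25 0" --pt "40 0 0 0 0.033 -0.25 0" --pt "40 0 0 0 0.033 -0.25 0" --pt "40 0 0 0 0.033 -0.25 0" --pt "40 0 0 0 0.033 -0.25 0"

```text
time: 24.0
eef_pos: [520.9, -20.1, 191.9]
ee_rot: [[-0.061, -0.129, 0.99], [-0.007, 0.992, 0.129], [-0.998, 0.001, -0.061]]
contact_force: [0.5, 0.5, -3.5]
opening: 49.3
```

```bash
python3 tq.py
```

```text
24.35 jaw moment [-0.233 -0.258 -0.273 -0.228 -0.278 -0.307 -0.243 -0.242] mean -0.2576 sd 0.0251 F [ 0.16  0.19 -3.94] eef [520.6 -20.1 192.3] open 49.3
```

send_rows --pt "40 0 0 0 0.016 -0.12 0" --pt "40 0 0 0 0.032 -0.24 0" --pt "40 0 0 0 0.048 -0.37 0" --pt "40 0 0 0 0.048 -0.37 0" --pt "40 0 0 0 0.048 -0.37 0" --pt "40 0 0 0 0.032 -0.24 0" --pt "40 0 0 0 0.016 -0.12 0" --pt "40 0 0 0 0.016 -0.12 0"

```text
time: 25.2
eef_pos: [524.3, -19.5, 192.3]
ee_rot: [[0.058, -0.129, 0.99], [0.008, 0.992, 0.129], [-0.998, 0.001, 0.058]]
contact_force: [0.1, 0.3, -4.8]
opening: 49.1
```

send_rows --pt "40 0 0 0 0 0 0" --pt "40 0 0 0 0 0 0" --pt "40 0 0 0 0 0 0" --pt "40 0 0 0 0 0 0" --pt "40 0 0 0 0 0 0"

```text
time: 25.7
eef_pos: [520.3, -20.1, 192.6]
ee_rot: [[0.061, -0.129, 0.99], [0.009, 0.992, 0.129], [-0.998, 0.001, 0.061]]
contact_force: [0.1, -0.1, -4.3]
opening: 49.4
```

```bash
python3 tq.py; python3 tq.py
```

```text
26.05 jaw moment [0.239 0.252 0.221 0.252 0.246 0.207 0.262 0.225] mean 0.2381 sd 0.0175 F [ 0.05 -0.25 -3.99] eef [520.5 -20.1 192.3] open 48.9
26.45 jaw moment [0.198 0.215 0.205 0.213 0.22  0.195 0.189 0.187] mean 0.2027 sd 0.0118 F [-0.07 -0.11 -4.41] eef [520.6 -20.1 192.2] open 49.0
```

```bash
sed -i 's/range(8)/range(int(sys.argv[1]))/; 1i import sys' tq.py; sed -i "s/'jaw moment',r\[:,0\].round(3),//" tq.py; python3 -c "import numpy"; sed -n 9p tq.py | head -c 200
```

```text
r=np.array(r); print(s['time'],'mean',r[:,0].mean().round(4),'sd',r[:,0].std().round(4),'F',r[:,1:].mean(0).round(2),'eef',np.round(s['eef_pos'],1),'open',round(s['opening'],1))
```

send_rows --pt "40 0 0 0 0.016 -0.12 0" --pt "40 0 0 0 0.033 -0.25 0" --pt "40 0 0 0 0.033 -0.25 0" --pt "40 0 0 0 0.033 -0.25 0" --pt "40 0 0 0 0.033 -0.25 0" --pt "40 0 0 0 0.033 -0.25 0" --pt "40 0 0 0 0.033 -0.25 0" --pt "40 0 0 0 0.033 -0.25 0"

```text
time: 27.3
eef_pos: [521.1, -20.0, 192.3]
ee_rot: [[0.305, -0.129, 0.944], [0.041, 0.992, 0.122], [-0.952, 0.002, 0.308]]
contact_force: [-0.6, 0.7, -3.8]
opening: 49.1
```

```bash
python3 tq.py 10
```

```text
27.75 mean 1.3432 sd 0.0236 F [ 0.13  0.24 -4.01] eef [520.6 -20.1 192.3] open 49.6
```

send_rows --pt "40 0 0 0 -0.005 0.04 0" --pt "40 0 0 0 -0.01 0.08 0" --pt "40 0 0 0 -0.016 0.12 0" --pt "40 0 0 0 -0.021 0.16 0" --pt "40 0 0 0 -0.026 0.2 0" --pt "40 0 0 0 -0.032 0.24 0" --pt "40 0 0 0 -0.036 0.27 0" --pt "40 0 0 0 -0.038 0.29 0"

```text
time: 28.6
eef_pos: [521.1, -20.0, 192.2]
ee_rot: [[0.02, -0.129, 0.991], [0.004, 0.992, 0.129], [-1.0, 0.001, 0.02]]
contact_force: [0.5, 0.0, -4.1]
opening: 49.3
```

send_rows --pt "40 0 0 0 0 0 0" --pt "40 0 0 0 0 0 0" --pt "40 0 0 0 0 0 0" --pt "40 0 0 0 0 0 0" --pt "40 0 0 0 0 0 0"

```text
time: 29.1
eef_pos: [520.4, -20.2, 192.4]
ee_rot: [[0.02, -0.129, 0.991], [0.004, 0.992, 0.129], [-1.0, 0.001, 0.021]]
contact_force: [0.0, -0.3, -4.5]
opening: 49.2
```

```bash
python3 tq.py 20
```

```text
30.05 mean 0.0339 sd 0.0227 F [ 0.09 -0.06 -4.17] eef [520.6 -20.1 192.3] open 49.9
```

send_rows --pt "40 0 0 0 -0.016 0.12 0" --pt "40 0 0 0 -0.032 0.24 0" --pt "40 0 0 0 -0.043 0.33 0" --pt "40 0 0 0 -0.043 0.33 0" --pt "40 0 0 0 -0.043 0.33 0" --pt "40 0 0 0 -0.043 0.33 0" --pt "40 0 0 0 -0.043 0.33 0" --pt "40 0 0 0 -0.043 0.33 0"

```text
time: 30.9
eef_pos: [520.2, -20.2, 193.1]
ee_rot: [[-0.303, -0.129, 0.944], [-0.038, 0.992, 0.123], [-0.952, 0.001, -0.305]]
contact_force: [-0.8, 0.6, -3.4]
opening: 49.0
```

```bash
python3 tq.py 10
```

```text
31.35 mean -1.3716 sd 0.031 F [ 0.01 -0.06 -3.99] eef [520.6 -20.1 192.3] open 49.1
```

send_rows --pt "40 0 0 0 0.005 -0.04 0" --pt "40 0 0 0 0.01 -0.08 0" --pt "40 0 0 0 0.016 -0.12 0" --pt "40 0 0 0 0.021 -0.16 0" --pt "40 0 0 0 0.026 -0.2 0" --pt "40 0 0 0 0.032 -0.24 0" --pt "40 0 0 0 0.036 -0.27 0" --pt "40 0 0 0 0.038 -0.29 0"

```text
time: 32.2
eef_pos: [520.0, -20.3, 192.4]
ee_rot: [[-0.019, -0.129, 0.991], [-0.001, 0.992, 0.129], [-1.0, 0.001, -0.019]]
contact_force: [0.2, 0.1, -4.1]
opening: 49.2
```

send_rows --pt "40 0 0 0 0 0 0" --pt "40 0 0 0 0 0 0" --pt "40 0 0 0 0 0 0" --pt "40 0 0 0 0 0 0" --pt "40 0 0 0 0 0 0"

```text
time: 32.7
eef_pos: [520.7, -20.1, 192.1]
ee_rot: [[-0.021, -0.129, 0.991], [-0.001, 0.992, 0.129], [-1.0, 0.001, -0.021]]
contact_force: [0.5, -0.3, -4.5]
opening: 49.1
```

```bash
python3 tq.py 20; python3 -c "
from bench import *;import numpy as np
print(np.round(sense()['ee_rot'],4).tolist())"
```

```text
33.65 mean -0.0583 sd 0.0294 F [-0.    0.01 -4.33] eef [520.6 -20.1 192.3] open 49.5
[[-0.02, -0.1289, 0.9915], [-0.001, 0.9917, 0.1289], [-0.9998, 0.0015, -0.02]]
```

The self-calibrated fit for the right tin (M = k·sin(tilt) − b) gives b ≈ 0.048 N·m, against about 0.04 expected from a 0.11 kg ball at ±37 mm. It weighs about 4.15 N, more than an empty tin can (3.43 N). The right tin is the one, so I carry it beyond the rack.

send_rows --pt "40 0 0 8 0.003 -0.02 0" --pt "40 10 5 18 0.003 -0.02 0" --pt "40 30 14 28 0.003 -0.02 0" --pt "40 52 25 36 0.003 -0.02 0" --pt "40 75 36 40 0.003 -0.02 0" --pt "40 98 48 40 0.003 -0.02 0" --pt "40 120 58 40 0.003 -0.02 0" --pt "40 134 65 40 0.003 -0.02 0"

```text
time: 34.5
eef_pos: [655.8, 45.6, 232.4]
ee_rot: [[0.001, -0.129, 0.992], [0.002, 0.992, 0.129], [-1.0, 0.002, 0.001]]
contact_force: [0.2, 0.1, -4.8]
opening: 49.2
```

send_rows --pt "40 6 3 0 0 0 0" --pt "40 8 4 0 0 0 0" --pt "40 8 4 0 0 0 0" --pt "40 8 4 0 0 0 0" --pt "40 8 4 0 0 0 0" --pt "40 8 4 0 0 0 0" --pt "40 8 4 0 0 0 0" --pt "40 8 4 0 0 0 0"

```text
time: 35.3
eef_pos: [662.5, 48.8, 232.4]
ee_rot: [[0.0, -0.129, 0.992], [0.002, 0.992, 0.129], [-1.0, 0.002, 0.0]]
contact_force: [-0.6, 0.9, -5.1]
opening: 49.3
```

send_rows --pt "40 0 0 0 0 0 0" --pt "40 0 0 0 0 0 0" --pt "40 0 0 0 0 0 0" --pt "40 0 0 0 0 0 0" --pt "40 0 0 0 0 0 0" --pt "40 0 0 0 0 0 0" --pt "40 0 0 0 0 0 0" --pt "40 0 0 0 0 0 0"

```text
time: 36.1
eef_pos: [662.6, 48.9, 232.3]
ee_rot: [[-0.0, -0.129, 0.992], [0.002, 0.992, 0.129], [-1.0, 0.002, 0.0]]
contact_force: [-0.1, -0.0, -4.0]
opening: 49.5
```

Run:
```python
from h import *
a=grab_frame('top')[120:270,190:440]; b=grab_frame('side')[110:290,220:440]
o=np.vstack([cv2.resize(a,(500,300),interpolation=3),cv2.resize(b,(500,300),interpolation=3)]) if 0 else np.hstack([cv2.resize(a,(400,240),interpolation=2),cv2.resize(b,(400,240),interpolation=2)])
cv2.imwrite('pics/f.png',o); s=sense(); print(s['time'],s['eef_pos'],np.abs(s['joint_vel']).max(),s['opening'],np.round(s['ee_rot'],3).tolist())
```

```text
36.2 [662.55720292  48.86738197 232.29219477] 0.0022426250657131344 49.00535604059587 [[0.0, -0.129, 0.992], [0.002, 0.992, 0.129], [-1.0, 0.002, 0.0]]
```

View pics/f.png

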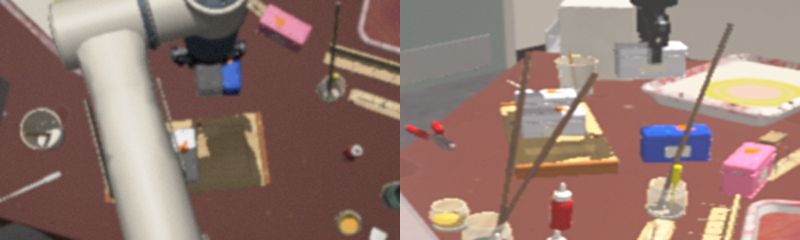

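The side crop shows the held tin level in mid-air at (650,60) and the other two level in their pockets near (550,110). In the top crop the middle tin's near half is visible in its pocket at (185,150), the cup at (42,130), the dropper at (353,152) and the jar at (347,222), all unmoved.

```bash
python3 -c "
from bench import *
print(hand_in())"
```

```text
the job is handed in; nothing more can be done
None
```

I lifted, rocked ±0.31 rad and re-seated the left tin, then the middle tin, and found both silent. The right tin holds the ball, so I held it out beyond the rack and handed the job in at about 36 s.

- **Which tin rattles:** I never caught the knock itself, because only one reading comes back per call. I judged instead from the moment about the jaw axis and from the weight.
    - **Right tin:** it shows a shift of about 0.048 N·m from end to end (about 0.04 expected) and weighs about 4.15 N, more than any empty tin can.
    - **Left and middle tins:** both show almost no shift and weigh about 2.8 N.
    - **Disagreement:** my first short readings of the right tin's moment were inconclusive, so I repeated them over longer averages. The left and middle tins had only the short readings.
- **Final pose:** the tool is at (663, 49, 232) mm, level and still. By my measurements the tin's underside is about 178 mm up, roughly 150 mm past the rack's centre and 60 mm to its right.
- **Silent tins:** both went back down to the same tool height they were gripped at, and they look level and seated in the side view. In the last top view the arm hid the left tin and part of the middle one.
- **Bystanders:** the cup, dropper bottle and jar look unmoved.

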